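Snap the lid onto the bottle tub

ROBOT

A 7-joint arm with a two-finger parallel gripper is mounted at the origin on a cart in front of the work surface, level with it; the furniture and walls round the work are solid. World frame = base frame: x ahead of the robot, y to its left, z up, the work surface at z = 0. Lengths are in m, angles in rad, forces in N, time in s.
With the tool pointing down it reaches from about 0.425 to 0.825 m from the base axis. Payload 3.6 kg.
Tool frame: the origin (TCP) lies on the centre line of the jaws, within the pads' length; the fingertips stand 8 mm ahead of it and the grasp point (between the pads) lies 11 mm behind it (robot.tips_ahead is the distance from the TCP to the fingertips, in m); z points along the fingers, y is the line along which they close (so a half turn about z gives the same grasp; the last joint's range is limited). The gripper opens to 85 mm and grips with 20 to 120 N. Pads are 22 mm wide; open, the fingers measure 114 mm over their backs; the gripper's body (76 mm by 85 mm) begins 54 mm behind the grasp point. The pads swing forward as they close: fully open they stand 13 mm farther back than shut.
Start: joints at [-1.133, 0.615, -0.013, 1.423, 0.008, 1.103, -0.04], TCP at [0.291, 0.581, 0.209] pointing down, gripper open.
Joint ranges: [-3.12, 3.12], [-0.3, 2.06], [-1.34, 1.32], [0.26, 2.42], [-1.36, 4.5], [0.01, 1.98], [-2.84, 2.84]. Speed limits (rad/s): [2.79, 2.79, 3.14, 3.14, 3.14, 3.14, 3.14].

INTERFACE

Orientations are given as [roll, pitch, yaw] about the fixed x, y, z axes, in that order (R = Rz(yaw) Ry(pitch) Rx(roll)).
In Python, from plant import robot gives the robot as it stands.
- The arm moves only by the shell command python3 -m creep 'ROWS' [FORCE]. ROWS is a JSON object of lists of equal length, an entry for each row: "offset": the shift along the tool's x, y, z scaled (see below), a list of three; "rotation": the turn, a rotation vector about the tool's x, y, z scaled (see below), a list of three; "gripper": the closure, from 0 (fully open) to 1 (shut). A call has 1 to 8 rows; each row is the pose to reach, as a shift and turn from the pose commanded when the call began, along the tool's axes at that moment; what a row does not reach only later rows make up. The controller multiplies each number of a shift by 500 mm and each number of a turn by 90 degrees. A row lasts 1/8 s, in which the tool goes at most 62.5 mm and 10.7 degrees, less where a joint would pass 70% of its speed; a pose out of reach is approached as far as the arm can. A call with a number of a shift or a turn outside -1 to 1 is refused whole. A call with a gripper value outside its range is refused whole. The fingers move at their own pace and stop on an object; FORCE is the grip in N (left out, the last holds). Time passes only in rows, so rows that repeat a pose let the fingers close. It gives the time, the measured TCP pose, the force, the opening and the grip force at its end, in the units of the state.
- robot.read_state(): the state, without advancing time (a new reading comes with each control period).
- robot.snapshot(name): name is "scene" or "top"; returns the picture (384x512x3 uint8, blue, green, red); there is no depth.
- robot.camera_info(name): a dict with "fx", "fy", "cx", "cy" (pixels), "world_from_camera" (4x4, takes a point from camera to world coordinates). Camera axes: x right, y down, z forward; pixel columns grow to the right and rows downward; lengths in m; the calibration is good to about 2 mm. A picture is of the moment at which its call begins. camera_info takes no time and is no camera call.
- robot.finish_job(): hands the job in; it is judged then, once.
The state is a dict: "clock": time; "q": joint angles; "dq": joint speeds; "tau": joint torques, N m; "eef_pos": TCP position; "orientation": TCP orientation; "force": force on the tool from outside, world axes, zero at the start; "ft_torque": the same for the moment, N m; "gripper_width": opening from 0.0 (shut) to 1.0 (fully open); "finger_force": force on a finger pad.
Only numpy, scipy, OpenCV 4.12 (cv2) and the standard library are available. Lean on these libraries where they do the work, as an engineer would, in place of code of your own. Each camera call takes 0.05 s, during which the arm holds its last target. There are 200 camera calls.

TASK

Pick up the blue lid by its handle, set it squarely on the grey tub of bottles in the sprung nest, and press it straight down, firmly but without forcing it, until both clip arms have snapped under the tub's steel lips and the lid is fully home all round. Then let go, and leave the other things on the table where they are.

Things in the scene. Friction and masses are not known exactly. Their poses are not given: they have to be found in the camera images.
- lid: Blue rigid lid, about 0.14 kg: plate 104 x 140 x 4 mm (x, y) with a black fin handle on top and two rigid clip arms below, at its +y and -y ends, on whose feet it stands upright on the table at the start. Origin: centre, level with the feet; z up. Skirts along its x edges hang 11 mm below the plate, inner faces at x = +-47 mm. It fits the tub either way round (yaw or yaw + pi).
- lid_seat (a point): On the lid: centre of the plate's underside, 24 mm above the lid's origin; axes as the lid. It lies at tub_rim, or up to 1 mm above it, when the lid is fully home.
- lid_handle (a point): On the lid: centre of the top face of the fin handle. The handle is 46 mm long (lid x), 18 mm thick (lid y) and stands 34 mm above the plate; grip it from above across its 18 mm thickness (fingers closing along lid y).
- lid_hook (a point): On the lid: inner tip of the +y clip arm's hook (the -y one mirrors it), y = 61.5 mm, 17 mm below the seat. Arms are 36 mm wide (x), 24 mm long, inner faces at y = +-66 mm; each ends in an inward hook 8 mm high with a sloping underside as lead-in. The arms do not bend: the tub's lips give way.
- nest: Press nest, fixed to the table: grey base plate 136 x 156 x 12 mm (x, y, z) with four short corner posts 10 mm thick, up to 48 mm above the table, and coil springs that carry the aluminium plate and the tub. Origin: centre of its underside, on the table.
- tub: Grey tub, 90 x 116 x 84 mm outside (x, y, z), on a 134 x 154 mm aluminium plate, with six bottles that stay below the rim. Origin: centre of the tub's underside, 40 mm above the table; z up. It moves only up and down on the nest's springs: pressed, it sinks 5 to 16 mm (varying with its unknown weight; hard stop at 19 mm) before the lid snaps on, and rises again when let go.
- tub_rim (a point): On the tub: centre of its open mouth at rim height, 84 mm above the tub's origin (124 mm above the table unloaded); sinks with the tub; axes as the tub. Black rubber seal strips along its x walls stand 2.5 mm proud of the rim, give way under a few N and cushion the lid.
- tub_lip (a point): On the tub: middle of the +y steel lip (the -y one mirrors it): a round bar 6 mm thick, 50 mm long (x), centre line at y = 61 mm, 12 mm below the rim, reaching out to y = 64 mm. Sprung: gives way inward under a hook, springs back above it. Hooks meet lips with the lid's seat about 10 mm above the rim. Snapping both takes some 12 to 17 N, then it drops by 2 to 4 N; over 28 N is forcing it.
- red_bottle: Bystander: small red bottle with a black cap, 27 mm across, 74 mm tall, standing. Origin: centre of its underside.
- counter: Bystander: white hand tally counter, 46 x 67 x 22 mm, with a ring. Origin: underside.
- tape: Bystander: roll of tan tape lying flat, 102 mm across, 25 mm high. Origin: centre of its underside.
- labels: Bystander: roll of white labels lying flat, 68 mm across, 26 mm high. Origin: centre of its underside.
There are look-alikes about, which are no part of the job. Several things have the shape of the lid; the one meant has the colours described above.

How it is judged:
By the outcome, as a careful person would: the job done as asked, in the order asked, and still so for the second after the job is handed in, with the robot touching nothing.
It also fails if it takes over 54 s, if anything falls off the work surface, if the arm or the gripper's body presses on something with over 40 N, if the wrist force passes 120 N, or if a joint passes its speed limit or range.

## Working session

There is one attempt and no reset: what is moved stays moved. The work goes in short steps, Python scripts to look and compute and a shell command to move; the robot and the scene stay as the last step left them, time stands still between calls to the robot, and variables do not carry over. Pictures are saved under pics/ and viewed, at most 10 in all, crops included, and the job is handed in when it is done.

```bash
mkdir -p pics; ls; python3 - <<'E'
from plant import robot
import cv2
for n in("scene","top"):
    cv2.imwrite(f"pics/{n}0.png",robot.snapshot(n)); i=robot.camera_info(n); print(n,i)
print(robot.read_state(),robot.tips_ahead)
E
```

```text
pics
scene {'fx': 435.33964364019477, 'fy': 435.33964364019477, 'cx': 256.1236983016819, 'cy': 184.02745789742488, 'world_from_camera': array([[ 0.51628189, -0.45162145,  0.72766138, -0.29580896],
       [-0.856385  , -0.26470474,  0.44332397, -0.56755593],
       [-0.0075992 , -0.85203842, -0.52342409,  0.74081715],
       [ 0.        ,  0.        ,  0.        ,  1.        ]])}
top {'fx': 486.3828638811155, 'fy': 486.3828638811155, 'cx': 260.9176762477126, 'cy': 195.73531499858242, 'world_from_camera': array([[-0.00611414, -0.99678279,  0.07991675,  0.42067339],
       [-0.99993953,  0.00536383, -0.00959987, -0.05147189],
       [ 0.00914033, -0.07997061, -0.99675531,  1.59453734],
       [ 0.        ,  0.        ,  0.        ,  1.        ]])}
{'clock': 0.1, 'q': array([-1.13249096,  0.61586817, -0.01261911,  1.42473962,  0.00809013,
        1.10344022, -0.04038304]), 'dq': array([ 9.82626035e-04, -3.14652436e-03, -7.00654512e-04, -4.01950153e-03,
        6.19583006e-04, -6.14855086e-05, -1.45554722e-03]), 'tau': array([ 1.23470203e-03, -4.70384574e+01,  2.60270247e-01, -1.71570897e+01,
        1.01309078e-02,  5.96246420e-03, -1.80111734e-06]), 'eef_pos': array([0.29101066, 0.58037371, 0.20792411]), 'orientation': array([-3.13918723e+00,  2.13698553e-05,  2.67686742e+00]), 'force': array([0.95408548, 0.41566397, 0.4439563 ]), 'ft_torque': array([-0.02597088,  0.01080422,  0.01098329]), 'finger_force': 0.0, 'gripper_width': 1.0016090589806605} 0.008
```

View pics/scene0.png

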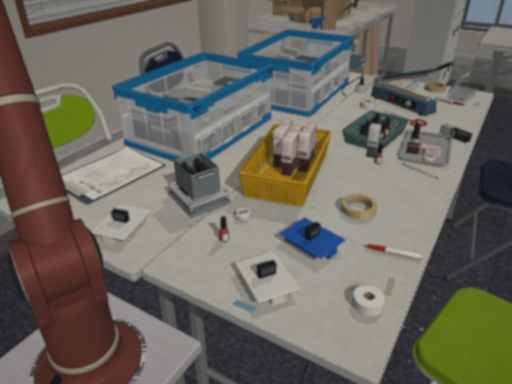

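View pics/top0.png

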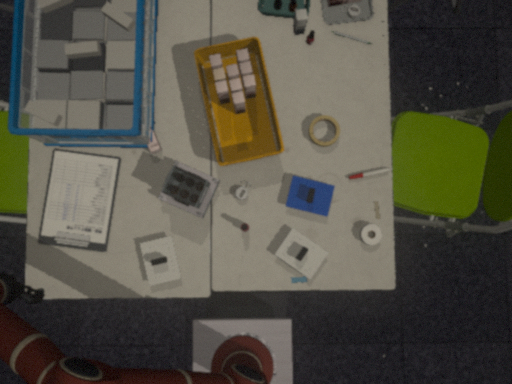

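The scene view shows the blue lid at about (312,238) and the tub and nest at (198,185). In the top view the lid is at (310,196) and the tub at (188,187). The white lids are look-alikes. I'll enlarge both areas.

```bash
python3 - <<'E'
import cv2,numpy as np
t=cv2.imread("pics/top0.png");s=cv2.imread("pics/scene0.png")
def c(im,x,y,w,h,k): return np.clip(cv2.resize(im[y:y+h,x:x+w],None,fx=k,fy=k,interpolation=cv2.INTER_CUBIC)*1.5,0,255).astype(np.uint8)
cv2.imwrite("pics/c1.png",np.hstack([c(t,150,150,70,70,5.7142857),c(t,275,160,70,70,5.7142857)]))
cv2.imwrite("pics/c2.png",np.hstack([c(s,160,140,80,80,5),c(s,272,200,80,80,5)]))
E
```

```text
(no output)
```

View pics/c1.png

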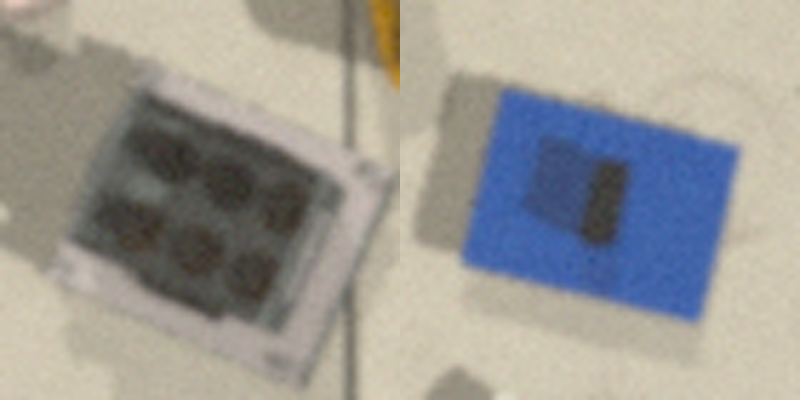

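View pics/c2.png

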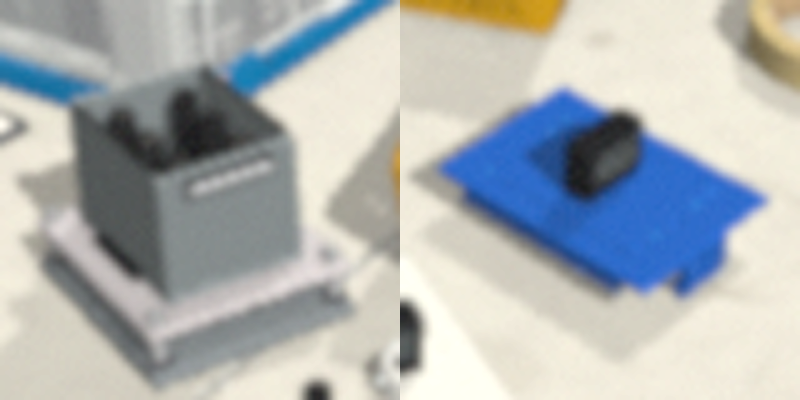

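Corner pixels read from the enlarged crops (÷5.714 for top, ÷5 for scene) go into a least-squares pose fit using both cameras.

```bash
cat > h.py <<'E'
import numpy as np
from scipy.optimize import least_squares
from plant import robot
CI={n:robot.camera_info(n) for n in("scene","top")}
def proj(n,P):
    c=CI[n];T=np.linalg.inv(c["world_from_camera"]);p=np.atleast_2d(P)@T[:3,:3].T+T[:3,3]
    return np.c_[c["fx"]*p[:,0]/p[:,2]+c["cx"],c["fy"]*p[:,1]/p[:,2]+c["cy"]]
SG=np.array([[1,1],[1,-1],[-1,-1],[-1,1]])
def corners(x,y,a,L,W,z):
    s=SG*[L/2,W/2]; R=np.array([[np.cos(a),-np.sin(a)],[np.sin(a),np.cos(a)]])
    return np.c_[s@R.T+[x,y],np.full(4,z)]
def px(pts,k,ox,oy): return (np.array(pts,float)+.5)/k-.5+[ox,oy]
def fit(obs,g):  # obs: (cam,L,W,z,pix 4x2 order ++,+-,--,-+; nan=missing)
    f=lambda p:np.nan_to_num(np.concatenate([(proj(n,corners(*p,L,W,z))-q).ravel() for n,L,W,z,q in obs]))
    r=least_squares(f,g); return r.x,r.fun.reshape(-1,4,2)
E
python3 - <<'E'
from h import *
np.set_printoptions(precision=4,suppress=True)
k=40/7;N=[np.nan]*2
lt=("top",.104,.14,.028,px([(105,90),(340,147),(300,322),(63,265)],k,275,160))
ls=("scene",.104,.14,.028,px([(165,88),(368,200),(245,292),(40,168)],5,272,200))
pt=("top",.134,.154,.040,px([(150,68),(393,175),(303,385),(55,270)],k,150,150))
rt=("top",.09,.116,.124,px([(140,92),(345,183),(280,328),(75,238)],k,150,150))
rs=("scene",.09,.116,.124,px([(208,68),(290,135),(158,178),(72,103)],5,160,140))
ps=("scene",.134,.154,.040,px([N,(352,268),(152,335),(47,222)],5,160,140))
for nm,o,g in[("lid t",[lt],(.43,-.14,-.2)),("lid s",[ls],(.43,-.14,-.2)),("lid",[lt,ls],(.43,-.14,-.2)),("plate t",[pt],(.43,.1,-.4)),("rim t",[rt],(.43,.1,-.4)),("rim s",[rs],(.43,.1,-.4)),("plate s",[ps],(.43,.1,-.4)),("tub",[pt,rs],(.43,.1,-.4))]:
    p,r=fit(o,g);print(nm,p,np.degrees(p[2]),"maxres",abs(r).max())
E
```

```text
lid t [ 0.5459 -0.2251 -0.2433] -13.94066463080179 maxres 0.5021829119179415
lid s [ 0.5458 -0.2245 -0.2593] -14.85503108727672 maxres 0.761122233710239
lid [ 0.5458 -0.2248 -0.2515] -14.411188791204003 maxres 0.8417523424669184
plate t [ 0.5689  0.1639 -0.4241] -24.29745256193992 maxres 1.3025302453751237
rim t [ 0.5684  0.1605 -0.4181] -23.95470726557241 maxres 1.1511926859307664
rim s [ 0.5715  0.1674 -0.4533] -25.97482189759775 maxres 1.29921251680517
plate s [ 0.5704  0.1632 -0.4615] -26.44157016113265 maxres 0.8109717072733247
tub [ 0.5692  0.165  -0.4329] -24.80084397729105 maxres 1.7396645285509464
```

```bash
cat >> h.py <<'E'
from scipy.spatial.transform import Rotation as Ro
def go(x,y,z,yawdeg):
    s=robot.read_state();R=Ro.from_euler("xyz",s["orientation"]);G=Ro.from_euler("xyz",[np.pi,0,np.radians(yawdeg)])
    d=R.inv().apply(np.array([x,y,z])-s["eef_pos"]);r=(R.inv()*G).as_rotvec(degrees=True)
    print("at",s["clock"].__round__(2),s["eef_pos"].round(4),np.degrees(s["orientation"]).round(2),"F",s["force"].round(2),"T",s["ft_torque"].round(2),"w",round(s["gripper_width"],3),"ff",round(s["finger_force"],1))
    print("offset",(d/.5).round(4),"rot",(r/90).round(4),"rows>=",round(np.linalg.norm(d)/.0625,1))
E
python3 -c "
from h import *
go(.42,.18,.26,160);go(.5458,-.2248,.16,165.6)"
```

```text
at 0.1 [0.291  0.5804 0.2079] [-179.86    0.    153.37] F [0.95 0.42 0.44] T [-0.03  0.01  0.01] w 1.002 ff 0.0
offset [-0.5895 -0.6005 -0.1027] rot [-0.0015 -0.0001 -0.0736] rows>= 6.8
at 0.1 [0.291  0.5804 0.2079] [-179.86    0.    153.37] F [0.95 0.42 0.44] T [-0.03  0.01  0.01] w 1.002 ff 0.0
offset [-1.1773 -1.2109  0.0988] rot [-1.500e-03 -1.000e-04 -1.359e-01] rows>= 13.5
```

```bash
python3 -m creep '{"offset":[[-0.08,-0.08,-0.06],[-0.17,-0.17,-0.1],[-0.26,-0.26,-0.1],[-0.35,-0.35,-0.1],[-0.43,-0.44,-0.1],[-0.51,-0.52,-0.1],[-0.59,-0.6,-0.1],[-0.59,-0.6,-0.1]],"rotation":[[0,0,-0.07],[0,0,-0.07],[0,0,-0.07],[0,0,-0.07],[0,0,-0.07],[0,0,-0.07],[0,0,-0.07],[0,0,-0.07]],"gripper":[0,0,0,0,0,0,0,0]}' && python3 -c "
from h import *
go(.5458,-.2248,.14,165.6)"
```

```text
clock: 1.1
eef_pos: [0.4219, 0.1749, 0.2589]
orientation: [-3.139, 0.001, 2.776]
force: [0.1, 0.7, 0.0]
gripper_width: 1.003
finger_force: 0.0
at 1.1 [0.4219 0.1749 0.2589] [-1.7985e+02  6.0000e-02  1.5904e+02] F [0.14 0.65 0.05] T [0.02 0.03 0.  ] w 1.003 ff 0.0
offset [-0.5171 -0.6573  0.2401] rot [-0.0017  0.0006 -0.0729] rows>= 7.0
```

```bash
python3 -m creep '{"offset":[[-0.07,-0.09,0.0],[-0.14,-0.18,0.0],[-0.22,-0.28,0.02],[-0.3,-0.38,0.08],[-0.38,-0.48,0.14],[-0.45,-0.57,0.2],[-0.517,-0.657,0.24],[-0.517,-0.657,0.24]],"rotation":[[0,0,-0.07],[0,0,-0.07],[0,0,-0.07],[0,0,-0.07],[0,0,-0.07],[0,0,-0.073],[0,0,-0.073],[0,0,-0.073]],"gripper":[0,0,0,0,0,0,0,0]}' && python3 -c "
from h import *
go(.5458,-.2248,.075,165.6)
import cv2
s=robot.snapshot('scene');t=robot.snapshot('top')
cv2.imwrite('pics/s1.png',s);cv2.imwrite('pics/t1.png',t)
c=lambda im,x,y:cv2.convertScaleAbs(cv2.resize(im[y:y+90,x:x+90],(400,400),interpolation=2),alpha=1.5)
cv2.imwrite('pics/c3.png',np.hstack([c(t,265,150),c(s,267,175)]))"
```

```text
clock: 2.1
eef_pos: [0.5479, -0.221, 0.1366]
orientation: [-3.14, -0.003, 2.896]
force: [0.0, 0.2, -0.7]
gripper_width: 1.0
finger_force: 0.0
at 2.1 [ 0.5479 -0.221   0.1366] [-179.88   -0.19  165.94] F [ 0.02  0.24 -0.69] T [0.05 0.07 0.  ] w 1.0 ff 0.0
offset [ 0.0018 -0.0082  0.1231] rot [-0.0013 -0.0021  0.0038] rows>= 1.0
```

View pics/c3.png

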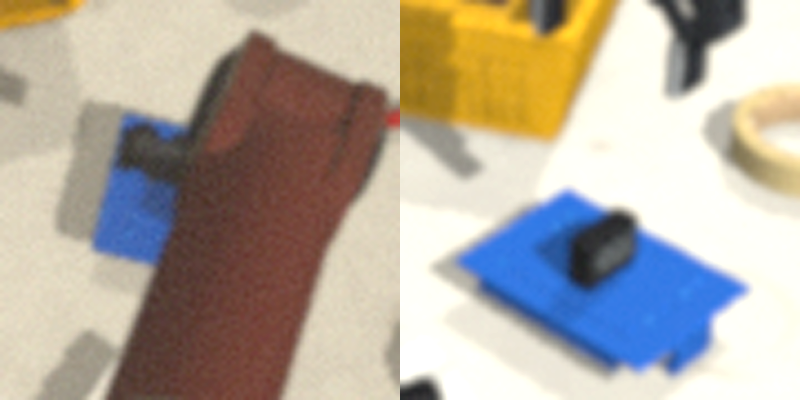

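The crop shows the lid undisturbed. In the top view the wrist hides the lid's right part. The right finger is at crop (685,70) in the scene view, above and to the −y side as expected. Descending now.

```bash
python3 -m creep '{"offset":[[0.002,-0.008,0.06],[0.002,-0.008,0.12],[0.002,-0.008,0.12],[0.002,-0.008,0.12]],"rotation":[[0,0,0.004],[0,0,0.004],[0,0,0.004],[0,0,0.004]],"gripper":[0,0,0,0]}' && python3 -c "
from h import *
go(.5458,-.2248,.044,165.6)"
```

```text
clock: 2.7
eef_pos: [0.5483, -0.2193, 0.0805]
orientation: [3.141, 0.002, 2.898]
force: [0.8, 0.1, -0.1]
gripper_width: 1.001
finger_force: 0.0
at 2.7 [ 0.5483 -0.2193  0.0805] [1.7996e+02 1.3000e-01 1.6602e+02] F [ 0.77  0.09 -0.15] T [-0.02 -0.03 -0.03] w 1.001 ff 0.0
offset [ 0.0023 -0.0119  0.0731] rot [0.0005 0.0014 0.0047] rows>= 0.6
```

```bash
python3 -m creep '{"offset":[[0,0,0],[0,0,0]],"rotation":[[0,0,0],[0,0,0]],"gripper":[0,0]}'; python3 -c "
from h import *
go(.5458,-.2248,.044,165.6)
for i in range(3):
  robot.snapshot('top');go(.5458,-.2248,.044,165.6)"
```

```text
clock: 2.95
eef_pos: [0.5476, -0.2209, 0.0802]
orientation: [-3.141, 0.002, 2.895]
force: [-0.1, 0.4, -0.1]
gripper_width: 0.999
finger_force: 0.0
at 2.95 [ 0.5476 -0.2209  0.0802] [-1.7999e+02  1.2000e-01  1.6590e+02] F [-0.11  0.43 -0.08] T [-0.04 -0.02 -0.05] w 0.999 ff 0.0
offset [ 0.0018 -0.0084  0.0723] rot [-0.0001  0.0013  0.0033] rows>= 0.6
at 3.0 [ 0.5474 -0.221   0.0799] [-1.7999e+02  9.0000e-02  1.6589e+02] F [ 0.42 -0.1  -0.21] T [-0.02  0.   -0.03] w 1.003 ff 0.0
offset [ 0.0013 -0.0082  0.0718] rot [-0.0001  0.001   0.0032] rows>= 0.6
at 3.05 [ 0.5472 -0.221   0.0797] [-1.7999e+02  6.0000e-02  1.6588e+02] F [ 0.09 -0.35  1.2 ] T [-0.01 -0.05  0.01] w 1.001 ff 0.0
offset [ 0.001  -0.0081  0.0713] rot [-0.0001  0.0007  0.0031] rows>= 0.6
at 3.1 [ 0.5471 -0.221   0.0795] [-1.7999e+02  4.0000e-02  1.6587e+02] F [-0.52  0.47  0.19] T [ 0.01 -0.04  0.05] w 1.005 ff 0.0
offset [ 0.0008 -0.0081  0.0709] rot [-0.0001  0.0005  0.0031] rows>= 0.6
```

```bash
python3 -m creep '{"offset":[[0.001,-0.008,0.03],[0.001,-0.008,0.07],[0.001,-0.008,0.07],[0.001,-0.008,0.07],[0.001,-0.008,0.07],[0.001,-0.008,0.07]],"rotation":[[0,0,0.003],[0,0,0.003],[0,0,0.003],[0,0,0.003],[0,0,0.003],[0,0,0.003]],"gripper":[0,0,0,0,0,0]}' && python3 -c "
from h import *
go(.5458,-.2248,.044,165.6)"
```

```text
clock: 3.85
eef_pos: [0.5459, -0.2248, 0.0446]
orientation: [-3.141, 0.001, 2.891]
force: [-0.5, -0.4, 0.7]
gripper_width: 0.998
finger_force: 0.0
at 3.85 [ 0.5459 -0.2248  0.0446] [-1.7999e+02  7.0000e-02  1.6561e+02] F [-0.51 -0.35  0.74] T [-0.05  0.03  0.03] w 0.998 ff 0.0
offset [ 0.0001 -0.0001  0.0012] rot [-0.0001  0.0007  0.0002] rows>= 0.0
```

On target. Closing the gripper.

```bash
python3 -m creep '{"offset":[[0,0,0],[0,0,0],[0,0,0],[0,0,0],[0,0,0],[0,0,0],[0,0,0],[0,0,0]],"rotation":[[0,0,0],[0,0,0],[0,0,0],[0,0,0],[0,0,0],[0,0,0],[0,0,0],[0,0,0]],"gripper":[0.4,1,1,1,1,1,1,1]}' 90 && python3 -c "
from h import *
go(.5458,-.2248,.29,165.6)"
```

```text
clock: 4.85
eef_pos: [0.5454, -0.2246, 0.044]
orientation: [-3.142, -0.0, 2.891]
force: [-0.8, -0.5, -0.4]
gripper_width: 0.001
finger_force: 0.0
at 4.85 [ 0.5454 -0.2246  0.044 ] [-180.     -0.    165.61] F [-0.76 -0.51 -0.44] T [-0.01 -0.03 -0.01] w 0.001 ff 0.0
offset [-7.00e-04 -2.00e-04 -4.92e-01] rot [-0.     -0.      0.0002] rows>= 3.9
```

The gripper shut on nothing, so I'm looking before moving.

```bash
python3 -c "
from h import *
import cv2
s=robot.snapshot('scene');t=robot.snapshot('top')
cv2.imwrite('pics/s2.png',s);cv2.imwrite('pics/t2.png',t)
print(proj('scene',robot.read_state()['eef_pos']),proj('scene',[.5458,-.2248,.062]))
c=lambda im,x,y:cv2.convertScaleAbs(cv2.resize(im[y:y+100,x:x+100],(400,400),interpolation=2),alpha=1.5)
cv2.imwrite('pics/c4.png',np.hstack([c(t,255,140),c(s,260,180)]))"
```

```text
[[312.40413297 231.45609117]] [[312.94263002 225.84822749]]
```

View pics/c4.png

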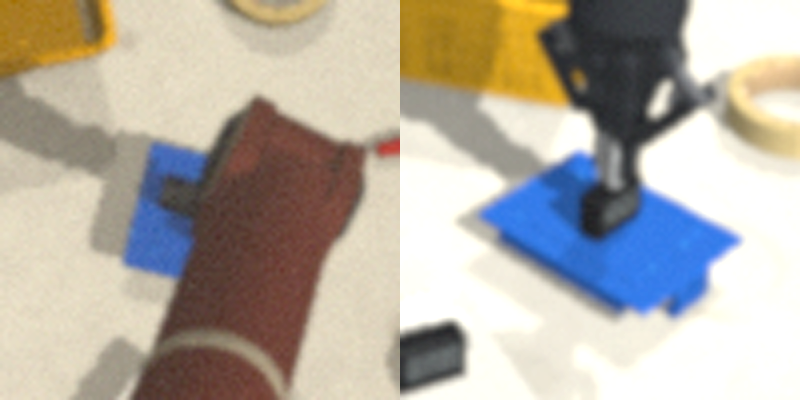

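```bash
python3 -c "
from h import *
import cv2
f=lambda P:((proj('scene',P)-[260,180])*4+[400,0]).round(0).tolist()
e=robot.read_state()['eef_pos'].copy()
print('tip',f(e-[0,0,.008]),'tcp',f(e),'body',f(e+[0,0,.065]))
for z in (.062,.028): print(z,f(corners(.5458,-.2248,np.radians(-14.4),.046,.018,z)))
print('plate',f(corners(.5458,-.2248,np.radians(-14.4),.104,.14,.028)))
s=cv2.imread('pics/s2.png');b=cv2.imread('pics/s0.png') if 0 else cv2.imread('pics/scene0.png')
c=lambda im:cv2.convertScaleAbs(cv2.resize(im[195:250,285:340],(400,400),interpolation=2),alpha=2.2,beta=10)
cv2.imwrite('pics/c5.png',np.hstack([c(b),c(s)]))"
```

```text
tip [[609.0, 216.0]] tcp [[610.0, 206.0]] body [[616.0, 124.0]]
0.062 [[623.0, 162.0], [645.0, 174.0], [600.0, 205.0], [578.0, 193.0]]
0.028 [[620.0, 204.0], [642.0, 216.0], [597.0, 247.0], [575.0, 235.0]]
plate [[578.0, 148.0], [744.0, 237.0], [644.0, 313.0], [476.0, 213.0]]
```

View pics/c5.png

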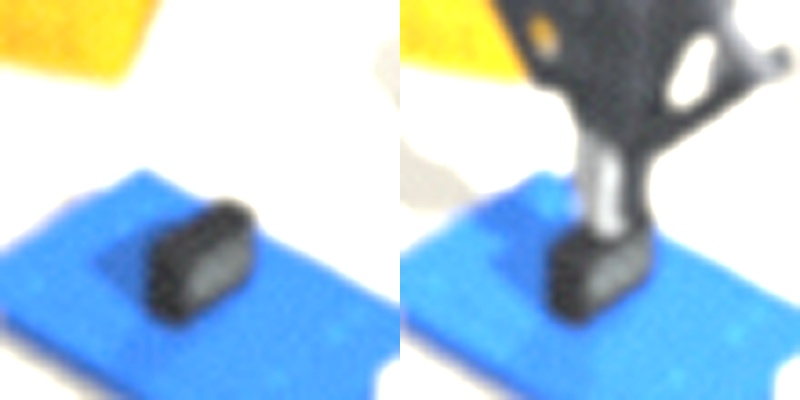

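```bash
python3 -c "
from h import *
e=np.array([.5479,-.221,.1366]);ty=np.array([.242,.970,0])
for n in('scene','top'):
  for s in(1,-1):
    for w in(.0425,.057): print(n,s,w,proj(n,e+s*w*ty+[0,0,.005]).round(1),'if 20mm higher',proj(n,e+s*w*ty+[0,0,.025]).round(1))
"
```

```text
scene 1 0.0425 [[300.7 192.8]] if 20mm higher [[301.1 186.1]]
scene 1 0.057 [[296.4 190.6]] if 20mm higher [[296.7 184. ]]
scene -1 0.0425 [[327.6 206. ]] if 20mm higher [[328.3 199.2]]
scene -1 0.057 [[332.5 208.4]] if 20mm higher [[333.2 201.5]]
top 1 0.0425 [[298.9 188.6]] if 20mm higher [[299.5 187.9]]
top 1 0.057 [[294.2 187.4]] if 20mm higher [[294.8 186.8]]
top -1 0.0425 [[326.5 195.2]] if 20mm higher [[327.4 194.7]]
top -1 0.057 [[331.2 196.4]] if 20mm higher [[332.2 195.8]]
```

The handle sits where predicted, but the shut fingertips cover the rear part of its top face, at about crop (612,236). So the tips are above the handle, roughly 25 mm higher than the reported pose implies. I'll probe down gently, since touching the handle top at z = 0.062 fixes the height.

```bash
for i in 1; do python3 -m creep '{"offset":[[0,0,0.002],[0,0,0.004],[0,0,0.006],[0,0,0.006]],"rotation":[[0,0,0],[0,0,0],[0,0,0],[0,0,0]],"gripper":[1,1,1,1]}'; done; python3 -c "
from h import *
go(.5458,-.2248,.044,165.6)
robot.snapshot('top');go(.5458,-.2248,.044,165.6)"
```

```text
clock: 5.45
eef_pos: [0.5454, -0.2246, 0.0409]
orientation: [-3.142, -0.0, 2.89]
force: [-0.2, 0.0, -0.0]
gripper_width: 0.001
finger_force: 0.0
at 5.45 [ 0.5454 -0.2246  0.0409] [-1.8000e+02 -2.0000e-02  1.6561e+02] F [-0.16  0.02 -0.05] T [-0.01 -0.08 -0.03] w 0.001 ff 0.0
offset [-0.0009 -0.0002 -0.0062] rot [-0.     -0.0002  0.0001] rows>= 0.1
at 5.5 [ 0.5454 -0.2246  0.0409] [-1.8000e+02 -1.0000e-02  1.6561e+02] F [0.44 0.5  0.12] T [-0.04  0.04  0.04] w 0.002 ff 0.0
offset [-0.0008 -0.0002 -0.0061] rot [-0.     -0.0001  0.0001] rows>= 0.0
```

```bash
python3 -m creep '{"offset":[[0,0,0.002],[0,0,0.004],[0,0,0.006],[0,0,0.006]],"rotation":[[0,0,0],[0,0,0],[0,0,0],[0,0,0]],"gripper":[1,1,1,1]}'; python3 - <<'E'
from h import *
import cv2
s=robot.snapshot('scene');b=cv2.imread('pics/scene0.png');cv2.imwrite('pics/s3.png',s)
c=lambda im:cv2.convertScaleAbs(cv2.resize(im[205:245,295:335],(400,400),interpolation=2),alpha=2.2,beta=10)
cv2.imwrite('pics/c6.png',np.hstack([c(cv2.imread('pics/s2.png')),c(s)]))
E
```

```text
clock: 6.0
eef_pos: [0.5459, -0.2248, 0.0398]
orientation: [3.142, 0.001, 2.89]
force: [-2.6, 1.5, 10.4]
gripper_width: -0.002
finger_force: 5.0
```

View pics/c6.png

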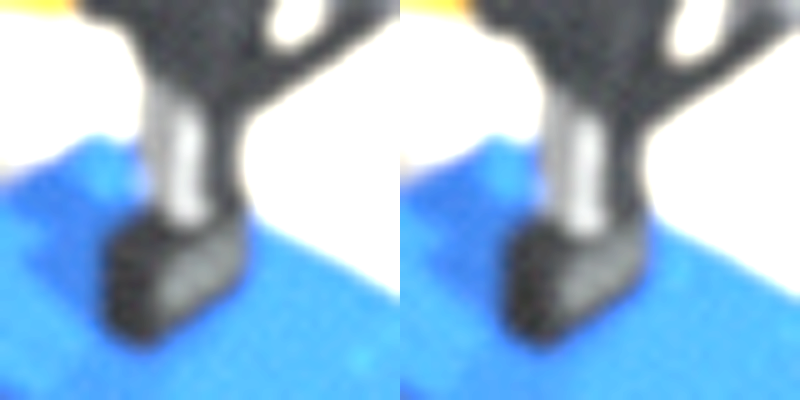

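Contact: 10 N on the handle top at reported z ≈ 0.040. The tips are therefore truly at 0.062, so the real tool stands 30 mm higher than reported. The crop shows the tips centred on the handle at crop (595,230). I'll raise, reopen and go down 30 mm lower.

```bash
python3 -m creep '{"offset":[[0,0,-0.03],[0,0,-0.06],[0,0,-0.06],[0,0,-0.06],[0,0,-0.06],[0,0,-0.06],[0,0,-0.06],[0,0,-0.06]],"rotation":[[0,0,0],[0,0,0],[0,0,0],[0,0,0],[0,0,0],[0,0,0],[0,0,0],[0,0,0]],"gripper":[1,0.5,0,0,0,0,0,0]}' 90 && python3 -c "
from h import *
go(.5458,-.2248,.012,165.6)"
```

```text
clock: 7.05
eef_pos: [0.5454, -0.2246, 0.0679]
orientation: [-3.142, -0.0, 2.89]
force: [-0.5, -0.3, -0.6]
gripper_width: 1.002
finger_force: 0.0
at 7.05 [ 0.5454 -0.2246  0.0679] [-1.8000e+02 -1.0000e-02  1.6561e+02] F [-0.55 -0.31 -0.59] T [ 0.02 -0.04 -0.02] w 1.002 ff 0.0
offset [-0.0009 -0.0002  0.1118] rot [-0.     -0.0002  0.0001] rows>= 0.9
```

```bash
python3 -m creep '{"offset":[[0,0,0.04],[0,0,0.07],[0,0,0.09],[0,0,0.1],[0,0,0.11],[0,0,0.11],[0,0,0.11],[0,0,0.11]],"rotation":[[0,0,0],[0,0,0],[0,0,0],[0,0,0],[0,0,0],[0,0,0],[0,0,0],[0,0,0]],"gripper":[0,0,0,0,0,0,0,0]}' 90 && python3 -m creep '{"offset":[[0,0,0],[0,0,0],[0,0,0],[0,0,0],[0,0,0],[0,0,0],[0,0,0],[0,0,0]],"rotation":[[0,0,0],[0,0,0],[0,0,0],[0,0,0],[0,0,0],[0,0,0],[0,0,0],[0,0,0]],"gripper":[0.4,1,1,1,1,1,1,1]}' 90
```

```text
clock: 8.05
eef_pos: [0.5457, -0.2247, 0.0134]
orientation: [-3.141, 0.001, 2.89]
force: [-0.6, 0.0, -0.1]
gripper_width: 1.002
finger_force: 0.0
clock: 9.05
eef_pos: [0.5458, -0.2247, 0.0133]
orientation: [-3.142, 0.001, 2.891]
force: [-0.2, 0.9, 3.9]
gripper_width: 0.195
finger_force: 88.7
```

The handle is gripped (0.195, about 17 mm, at 89 N). Lifting now, and refining the tub pose with an edge fit on the first pictures.

```bash
python3 -m creep '{"offset":[[0,0,-0.02],[0,0,-0.1],[0,0,-0.2],[0,0,-0.3],[0,0,-0.4],[0,0,-0.46],[0,0,-0.46],[0,0,-0.46]],"rotation":[[0,0,0],[0,0,0],[0,0,0],[0,0,0],[0,0,0],[0,0,0],[0,0,0],[0,0,0]],"gripper":[1,1,1,1,1,1,1,1]}' 90
python3 - <<'E'
from h import *
import cv2
from scipy.ndimage import map_coordinates
from scipy.optimize import differential_evolution
np.set_printoptions(precision=4,suppress=True)
G={}
for n in("scene","top"):
    im=cv2.GaussianBlur(cv2.imread(f"pics/{n}0.png").astype(np.float32),(0,0),.8)
    G[n]=np.sqrt(sum(cv2.Sobel(im,cv2.CV_32F,*d,ksize=3)**2 for d in((1,0),(0,1))).sum(2)); G[n]=np.minimum(G[n],np.percentile(G[n],97))/np.percentile(G[n],97)
def score(p,mod):
    s=0
    for n,L,W,z,edges in mod:
        C=corners(*p,L,W,z)
        P=np.concatenate([C[i]+np.linspace(.04,.96,40)[:,None]*(C[(i+1)%4]-C[i]) for i in edges])
        q=proj(n,P);s+=map_coordinates(G[n],[q[:,1],q[:,0]],order=1).sum()
    return -s
A=(0,1,2,3)
M={"lid":([("top",.104,.14,.028,A),("scene",.104,.14,.028,A)],(.5458,-.2248,-.25)),
"lid t":([("top",.104,.14,.028,A)],(.5458,-.2248,-.25)),"lid s":([("scene",.104,.14,.028,A)],(.5458,-.2248,-.25)),
"plate t":([("top",.134,.154,.04,A)],(.569,.164,-.43)),"rim t":([("top",.09,.116,.124,A)],(.569,.164,-.43)),
"rim s":([("scene",.09,.116,.124,A)],(.569,.164,-.43)),"plate s":([("scene",.134,.154,.04,(1,2))],(.569,.164,-.43)),
"all":([("top",.134,.154,.04,A),("top",.09,.116,.124,A),("scene",.09,.116,.124,A),("scene",.134,.154,.04,(1,2))],(.569,.164,-.43))}
for k,(m,g) in M.items():
    r=differential_evolution(score,[(g[0]-.012,g[0]+.012),(g[1]-.012,g[1]+.012),(g[2]-.1,g[2]+.1)],args=(m,),seed=1,tol=1e-6,maxiter=80)
    print(k,r.x,np.degrees(r.x[2]).round(2),-r.fun/(40*sum(len(e[4]) for e in m)))
E
```

```text
clock: 10.05
eef_pos: [0.5442, -0.2241, 0.2414]
orientation: [3.141, -0.004, 2.89]
force: [1.6, -0.8, -1.9]
gripper_width: 0.188
finger_force: 88.1
lid [ 0.546  -0.2242 -0.2525] -14.47 0.85428125
lid t [ 0.5468 -0.2245 -0.2504] -14.35 0.9300527572631836
lid s [ 0.5445 -0.2238 -0.2693] -15.43 0.7852332115173339
plate t [ 0.581   0.1529 -0.4596] -26.33 0.42041239738464353
rim t [ 0.5698  0.1709 -0.4532] -25.96 0.6624027252197265
rim s [ 0.5741  0.1754 -0.3637] -20.84 0.5886269569396972
plate s [ 0.5656  0.1613 -0.4362] -24.99 0.8175713539123535
all [ 0.5655  0.1599 -0.4318] -24.74 0.5443756103515625
```

```bash
python3 - <<'E'
from h import *
import cv2
def avg(n): return np.mean([robot.snapshot(n).astype(np.float32) for _ in range(8)],0)
t,s=avg('top'),avg('scene'); np.savez('tub.npz',t=t,s=s)
def c(im,x,y,w=66,k=6):
    im=np.clip(255*(im[y:y+w,x:x+w]/200)**.6,0,255).astype(np.uint8)
    return cv2.resize(im,None,fx=k,fy=k,interpolation=cv2.INTER_CUBIC)
cv2.imwrite('pics/c7.png',np.hstack([c(t,155,155),c(s,166,148)]))
E
```

```text
(no output)
```

View pics/c7.png

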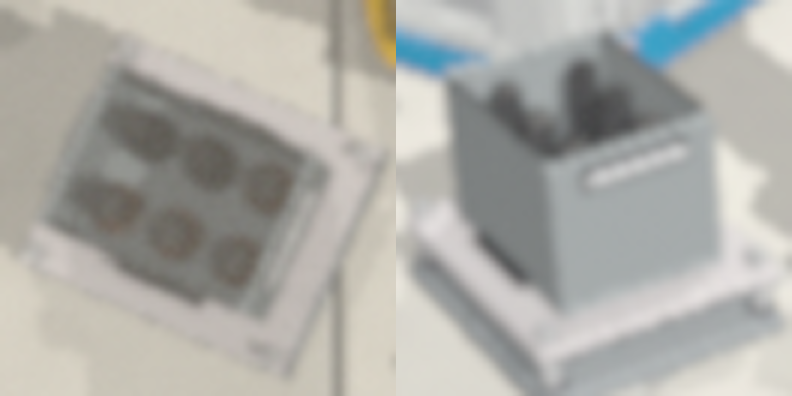

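```bash
python3 - <<'E'
from h import *
np.set_printoptions(precision=4,suppress=True)
N=[np.nan]*2;g=(.57,.164,-.43)
pt=("top",.134,.154,.040,px([(128,38),(384,152),(293,375),(24,252)],6,155,155))
rs=("scene",.09,.116,.124,px([(212,35),(316,105),(152,160),(51,78)],6,166,148))
bs=("scene",.09,.116,.040,px([N,(324,245),(169,308),N],6,166,148))
ps=("scene",.134,.154,.040,px([N,(391,262),(149,350),(16,225)],6,166,148))
lp=("scene",.05,.126,.112,px([N,(292,149),(190,184),N],6,166,148))
for nm,o in[("pt",[pt]),("rs",[rs]),("bs",[bs]),("ps",[ps]),("lp",[lp]),("scene all",[rs,bs,ps,lp]),("all",[pt,pt,rs,bs,ps,lp])]:
    p,r=fit(o,g);print(nm,p,np.degrees(p[2]).round(2),"max",abs(r).max().round(2))
print(r.round(1).tolist())
q=proj("top",corners(*p,.09,.116,.124));print("rim in top crop",((q-155)*6).round(0).tolist())
go(.54,.02,.24,160)
E
```

```text
pt [ 0.5697  0.1636 -0.4227] -24.22 max 1.31
rs [ 0.574   0.1692 -0.4377] -25.08 max 1.97
bs [ 0.5786  0.1785 -0.3652] -20.93 max 0.13
ps [ 0.5722  0.1659 -0.4147] -23.76 max 1.43
lp [ 0.5756  0.1693 -0.4844] -27.75 max 0.6
scene all [ 0.5747  0.1701 -0.4241] -24.3 max 2.32
all [ 0.5708  0.166  -0.4242] -24.31 max 3.19
[[[-0.6, -1.3], [0.3, -1.0], [-1.9, -0.0], [-0.9, 0.9]], [[-0.6, -1.3], [0.3, -1.0], [-1.9, -0.0], [-0.9, 0.9]], [[-0.6, -1.3], [1.2, 2.1], [0.7, 2.0], [-0.5, -0.4]], [[0.0, 0.0], [1.3, 3.2], [0.3, 2.4], [0.0, 0.0]], [[0.0, 0.0], [-0.3, 0.9], [-0.1, 0.9], [-0.9, -1.4]], [[0.0, 0.0], [0.3, 1.0], [1.9, 0.3], [0.0, 0.0]]]
rim in top crop [[110.0, 56.0], [318.0, 149.0], [244.0, 311.0], [35.0, 218.0]]
at 10.85 [ 0.5455 -0.2246  0.2431] [-180.      0.    165.61] F [ 0.25  0.2  -1.05] T [-0.02  0.01  0.02] w 0.197 ff 88.1
offset [0.1322 0.4712 0.0061] rot [-0.      0.      0.0624] rows>= 3.9
```

The crop shows the tub's plate corners in the top view at (128,38), (384,152), (293,375) and (24,252). In the scene view the rim corners are at (212,35), (316,105), (152,160) and (51,78). The top-view fit is the most trustworthy for x and y, so I take the tub at about (0.570, 0.164) with yaw −24.3°. The lips' forces will refine it. Moving over the tub.

```bash
python3 -c "
from h import *
go(.5702,.164,.235,155.7)"
```

```text
at 10.85 [ 0.5455 -0.2246  0.2431] [-180.      0.    165.61] F [ 0.25  0.2  -1.05] T [-0.02  0.01  0.02] w 0.197 ff 88.1
offset [0.1452 0.7651 0.0161] rot [-0.      0.      0.1102] rows>= 6.2
```

```bash
python3 -m creep '{"offset":[[0.01,0.06,0],[0.03,0.17,0],[0.05,0.28,0],[0.075,0.4,0],[0.1,0.52,0],[0.12,0.63,0],[0.138,0.73,0.01],[0.145,0.765,0.016]],"rotation":[[0,0,0.01],[0,0,0.03],[0,0,0.05],[0,0,0.07],[0,0,0.09],[0,0,0.1],[0,0,0.11],[0,0,0.11]],"gripper":[1,1,1,1,1,1,1,1]}' 90 && python3 -m creep '{"offset":[[0,0,0],[0,0,0],[0,0,0],[0,0,0]],"rotation":[[0,0,0],[0,0,0],[0,0,0],[0,0,0]],"gripper":[1,1,1,1]}' && python3 -c "
from h import *
go(.5702,.164,.155,155.7)"
```

```text
clock: 11.85
eef_pos: [0.5694, 0.1692, 0.2345]
orientation: [3.14, -0.002, 2.725]
force: [-0.0, -1.2, -0.5]
gripper_width: 0.192
finger_force: 88.2
clock: 12.35
eef_pos: [0.5706, 0.1624, 0.2353]
orientation: [-3.141, 0.0, 2.715]
force: [0.4, -0.6, -1.3]
gripper_width: 0.196
finger_force: 88.2
at 12.35 [0.5706 0.1624 0.2353] [-1.7999e+02  3.0000e-02  1.5558e+02] F [ 0.35 -0.65 -1.32] T [-0.03  0.01 -0.02] w 0.196 ff 88.2
offset [0.0021 0.0027 0.1606] rot [-0.0001  0.0003 -0.0014] rows>= 1.3
```

```bash
python3 -m creep '{"offset":[[0.002,0.003,0.06],[0.002,0.003,0.12],[0.002,0.003,0.16],[0.002,0.003,0.17],[0.002,0.003,0.17],[0.002,0.003,0.17]],"rotation":[[0,0,-0.001],[0,0,-0.001],[0,0,-0.001],[0,0,-0.001],[0,0,-0.001],[0,0,-0.001]],"gripper":[1,1,1,1,1,1]}' && python3 -c "
from h import *
go(.5702,.164,.1293,155.7)"
```

```text
clock: 13.1
eef_pos: [0.5709, 0.1657, 0.1512]
orientation: [3.14, 0.002, 2.719]
force: [1.0, -0.5, -0.6]
gripper_width: 0.189
finger_force: 88.1
at 13.1 [0.5709 0.1657 0.1512] [1.7991e+02 1.0000e-01 1.5578e+02] F [ 0.99 -0.51 -0.56] T [-0.01  0.01 -0.02] w 0.189 ff 88.1
offset [-0.0001 -0.0038  0.0438] rot [0.001  0.0011 0.0009] rows>= 0.4
```

```bash
python3 -m creep '{"offset":[[0,-0.003,0.01],[0,-0.003,0.02],[0,-0.003,0.02],[0,-0.003,0.02]],"rotation":[[0,0,0],[0,0,0],[0,0,0],[0,0,0]],"gripper":[1,1,1,1]}'; python3 -m creep '{"offset":[[0,0,0.006],[0,0,0.012],[0,0,0.018],[0,0,0.022],[0,0,0.022],[0,0,0.022]],"rotation":[[0,0,0],[0,0,0],[0,0,0],[0,0,0],[0,0,0],[0,0,0]],"gripper":[1,1,1,1,1,1]}'; python3 -c "
from h import *
go(.5702,.164,.1293,155.7)"
```

```text
clock: 13.6
eef_pos: [0.5694, 0.1644, 0.14]
orientation: [-3.142, -0.0, 2.719]
force: [-1.2, -0.2, -0.3]
gripper_width: 0.192
finger_force: 88.1
clock: 14.35
eef_pos: [0.5701, 0.1652, 0.1293]
orientation: [3.14, 0.001, 2.72]
force: [2.1, 1.7, -0.2]
gripper_width: 0.195
finger_force: 88.3
at 14.35 [0.5701 0.1652 0.1293] [1.7989e+02 6.0000e-02 1.5582e+02] F [ 2.1   1.66 -0.22] T [ 0.61 -0.34 -0.05] w 0.195 ff 88.3
offset [-0.0012 -0.002  -0.0001] rot [0.0012 0.0007 0.0014] rows>= 0.0
```

```bash
cat > p.py <<'E'
from h import *
s=robot.read_state();a=np.radians(-24.3);R=np.array([[np.cos(a),np.sin(a)],[-np.sin(a),np.cos(a)]])
l=R@(s["eef_pos"][:2]-[.5702,.164])*1e3;F=[]
for i in range(4): robot.snapshot('top');q=robot.read_state();F.append(np.r_[R@q["force"][:2],q["force"][2],R@q["ft_torque"][:2],q["ft_torque"][2]])
s=robot.read_state();l=R@(s["eef_pos"][:2]-[.5702,.164])*1e3
print("t",round(s["clock"],2),"lid xy mm",l.round(1),"seat-rim0 mm",round((s["eef_pos"][2]+.0107-.124)*1e3,1),"yaw",np.degrees(s["orientation"]).round(2),"F lid",np.mean(F,0).round(2),"w",round(s["gripper_width"],3))
E
python3 p.py; for k in 1 2; do python3 -m creep '{"offset":[[0,0.002,0],[0,0.004,0],[0,0.004,0]],"rotation":[[0,0,0],[0,0,0],[0,0,0]],"gripper":[1,1,1]}' >/dev/null; python3 p.py;done
```

```text
t 14.55 lid xy mm [-0.6  0.9] seat-rim0 mm 16.0 yaw [1.7990e+02 5.0000e-02 1.5582e+02] F lid [ 0.49  3.23 -0.22  0.83 -0.14 -0.06] w 0.197
t 15.12 lid xy mm [-1.   1.3] seat-rim0 mm 15.4 yaw [-1.7993e+02 -3.0000e-02  1.5579e+02] F lid [ 0.5   1.22 -0.93  0.32 -0.1  -0.03] w 0.194
t 15.7 lid xy mm [-0.9  3.8] seat-rim0 mm 15.7 yaw [-1.7998e+02 -1.0000e-02  1.5580e+02] F lid [ 0.17  0.42 -1.1  -0.01 -0.02  0.03] w 0.195
```

```bash
for k in 1 2; do python3 -m creep '{"offset":[[0,0.002,0],[0,0.004,0],[0,0.004,0]],"rotation":[[0,0,0],[0,0,0],[0,0,0]],"gripper":[1,1,1]}' >/dev/null; python3 p.py;done
```

```text
t 16.27 lid xy mm [-0.9  5.9] seat-rim0 mm 15.7 yaw [-179.99   -0.    155.8 ] F lid [ 0.35  0.44 -1.45 -0.   -0.04  0.  ] w 0.194
t 16.85 lid xy mm [-0.9  7.9] seat-rim0 mm 15.7 yaw [-179.99   -0.    155.8 ] F lid [-0.11 -0.2  -1.28 -0.   -0.01 -0.01] w 0.192
```

```bash
python3 -m creep '{"offset":[[0,0.002,0],[0,0.003,0],[0,0.003,0]],"rotation":[[0,0,0],[0,0,0],[0,0,0]],"gripper":[1,1,1]}' >/dev/null; python3 p.py
```

```text
t 17.43 lid xy mm [-0.8  8.6] seat-rim0 mm 15.6 yaw [-1.7992e+02 -2.0000e-02  1.5578e+02] F lid [ 0.32 -2.42 -0.73 -0.61 -0.03  0.  ] w 0.196
```

```bash
python3 -m creep '{"offset":[[-0.001,-0.005,0],[-0.003,-0.009,0],[-0.003,-0.009,0],[-0.003,-0.009,0]],"rotation":[[0,0,0],[0,0,0],[0,0,0],[0,0,0]],"gripper":[1,1,1,1]}' >/dev/null; python3 p.py;
for k in 1; do python3 -m creep '{"offset":[[0,0,0.003],[0,0,0.006],[0,0,0.006]],"rotation":[[0,0,0],[0,0,0],[0,0,0]],"gripper":[1,1,1]}' >/dev/null; python3 p.py;done
```

```text
t 18.12 lid xy mm [0.6 5.1] seat-rim0 mm 15.7 yaw [179.99  -0.   155.81] F lid [-0.23  0.04 -1.07 -0.    0.01 -0.  ] w 0.194
t 18.7 lid xy mm [0.5 4.9] seat-rim0 mm 12.7 yaw [-1.7999e+02 -1.0000e-02  1.5580e+02] F lid [ 0.19 -0.38 -1.11 -0.    0.05  0.02] w 0.196
```

```bash
for k in 1 2 3; do python3 -m creep '{"offset":[[0,0,0.002],[0,0,0.002]],"rotation":[[0,0,0],[0,0,0]],"gripper":[1,1]}' >/dev/null; python3 p.py;done
```

```text
t 19.15 lid xy mm [0.4 4.9] seat-rim0 mm 11.7 yaw [-1.7999e+02 -2.0000e-02  1.5580e+02] F lid [-0.4  -0.09 -0.45 -0.01  0.18 -0.02] w 0.192
t 19.6 lid xy mm [0.4 4.9] seat-rim0 mm 10.6 yaw [-1.7999e+02 -2.0000e-02  1.5580e+02] F lid [-1.11  0.3  -0.75  0.02  0.26 -0.05] w 0.192
t 20.05 lid xy mm [0.5 5. ] seat-rim0 mm 9.8 yaw [-1.8000e+02 -1.0000e-02  1.5581e+02] F lid [-2.    0.19  0.47 -0.05  0.45 -0.05] w 0.197
```

```bash
for k in 1 2 3; do python3 -m creep '{"offset":[[0.002,0,0],[0.002,0,0]],"rotation":[[0,0,0],[0,0,0]],"gripper":[1,1]}' >/dev/null; python3 p.py;done
```

```text
t 20.5 lid xy mm [0.2 5. ] seat-rim0 mm 9.8 yaw [1.7998e+02 6.0000e-02 1.5579e+02] F lid [ 0.1  -0.21 -0.06 -0.02 -0.07  0.01] w 0.194
t 20.95 lid xy mm [-1.2  5. ] seat-rim0 mm 9.8 yaw [1.800e+02 2.000e-02 1.558e+02] F lid [ 0.65  0.1  -0.03 -0.01 -0.12  0.01] w 0.195
t 21.4 lid xy mm [-2.4  5. ] seat-rim0 mm 9.8 yaw [-180.     -0.    155.81] F lid [ 0.94  0.12  0.29 -0.03 -0.13 -0.01] w 0.192
```

```bash
for k in 1 2; do python3 -m creep '{"offset":[[0.002,0,0],[0.002,0,0]],"rotation":[[0,0,0],[0,0,0]],"gripper":[1,1]}' >/dev/null; python3 p.py;done
```

```text
t 21.85 lid xy mm [-3.3  5. ] seat-rim0 mm 9.8 yaw [180.    0.  155.8] F lid [ 0.65 -0.2   0.21 -0.05 -0.18  0.  ] w 0.194
t 22.3 lid xy mm [-4.4  5. ] seat-rim0 mm 9.8 yaw [180.    0.  155.8] F lid [ 0.54  0.03  0.72 -0.02 -0.22 -0.01] w 0.187
```

```bash
for k in 1 2; do python3 -m creep '{"offset":[[0.002,0,0],[0.002,0,0]],"rotation":[[0,0,0],[0,0,0]],"gripper":[1,1]}' >/dev/null; python3 p.py;done
```

```text
t 22.75 lid xy mm [-5.  5.] seat-rim0 mm 9.8 yaw [1.7999e+02 3.0000e-02 1.5579e+02] F lid [ 1.45  0.1   0.27  0.02 -0.42 -0.02] w 0.194
t 23.2 lid xy mm [-5.1  5. ] seat-rim0 mm 9.8 yaw [1.7997e+02 1.3000e-01 1.5578e+02] F lid [ 5.16  0.86 -1.8   0.09 -1.16 -0.  ] w 0.19
```

Skirt contacts were at x ≈ +0.4 and −5.0, so the centre is about −2.3. Hook contacts put y at about 5.0. Centring now.

```bash
python3 -m creep '{"offset":[[-0.004,0,0],[-0.007,0,0],[-0.007,0,0]],"rotation":[[0,0,0],[0,0,0],[0,0,0]],"gripper":[1,1,1]}' >/dev/null; python3 p.py
```

```text
t 23.77 lid xy mm [-4.5  5. ] seat-rim0 mm 9.6 yaw [-1.7996e+02 -1.7000e-01  1.5585e+02] F lid [-2.74 -0.41  3.71 -0.1   0.62 -0.02] w 0.195
```

```bash
python3 -m creep '{"offset":[[0,0,0],[0,0,0],[0,0,0]],"rotation":[[0,0,0],[0,0,0],[0,0,0]],"gripper":[1,1,1]}' >/dev/null; python3 p.py
```

```text
t 24.35 lid xy mm [-2.9  4.9] seat-rim0 mm 9.6 yaw [-1.800e+02 -1.000e-02  1.558e+02] F lid [-2.84 -0.28  2.76 -0.04  0.68 -0.  ] w 0.195
```

```bash
python3 -m creep '{"offset":[[0,0,-0.006],[0,0,-0.008],[0,0,-0.008]],"rotation":[[0,0,0],[0,0,0],[0,0,0]],"gripper":[1,1,1]}' >/dev/null; python3 p.py; python3 - <<'E'
from h import *
import cv2
s=np.mean([robot.snapshot('scene').astype(np.float32) for _ in range(6)],0)
b=np.load('tub.npz')['s']
c=lambda im:cv2.resize(np.clip(255*(im[115:195,160:240]/200)**.6,0,255).astype(np.uint8),(600,600),interpolation=2)
cv2.imwrite('pics/c8.png',c(s))
E
```

```text
t 24.93 lid xy mm [-2.8  4.9] seat-rim0 mm 13.5 yaw [-179.99    0.    155.8 ] F lid [ 0.01  0.24 -1.47 -0.01 -0.02  0.01] w 0.195
```

View pics/c8.png

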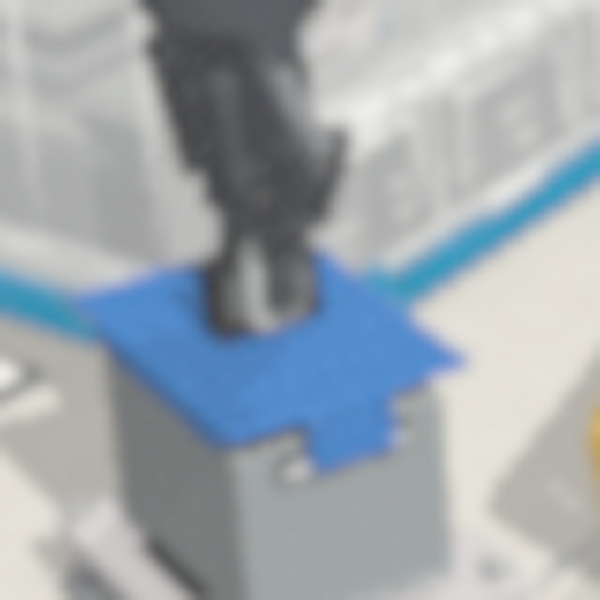

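The picture shows the lid square over the tub. The lip ends are visible left of the arm at (296,465) and right of it at (400,432), with margins matching a centred lid to within about 1 mm. Going down to the lips again, then pressing in stages.

```bash
python3 -m creep '{"offset":[[-0.001,0,0],[-0.001,0,0.004],[-0.001,0,0.006],[-0.001,0,0.007]],"rotation":[[0,0,0],[0,0,0],[0,0,0],[0,0,0]],"gripper":[1,1,1,1]}' 120 >/dev/null; python3 p.py; python3 -m creep '{"offset":[[0,0,0.002],[0,0,0.002]],"rotation":[[0,0,0],[0,0,0]],"gripper":[1,1]}' >/dev/null; python3 p.py
```

```text
t 25.93 lid xy mm [-2.4  4.9] seat-rim0 mm 10.2 yaw [-180.    -0.   155.8] F lid [-0.24 -0.47 -1.28 -0.03 -0.01 -0.03] w 0.188
t 26.38 lid xy mm [-2.2  5. ] seat-rim0 mm 9.7 yaw [1.7998e+02 2.0000e-02 1.5580e+02] F lid [-0.77 -0.92  4.19 -0.27  0.26 -0.01] w 0.188
```

```bash
for k in 1 2; do python3 -m creep '{"offset":[[0,0,0.003],[0,0,0.006],[0,0,0.006]],"rotation":[[0,0,0],[0,0,0],[0,0,0]],"gripper":[1,1,1]}' >/dev/null; python3 p.py;done
```

```text
t 26.95 lid xy mm [-2.1  5.3] seat-rim0 mm 7.3 yaw [1.7994e+02 5.0000e-02 1.5580e+02] F lid [-1.61 -0.9   7.04 -0.34  0.35 -0.01] w 0.187
t 27.52 lid xy mm [-1.9  5.4] seat-rim0 mm 4.7 yaw [1.7991e+02 8.0000e-02 1.5580e+02] F lid [-1.92 -1.05  9.05 -0.4   0.4  -0.05] w 0.184
```

```bash
for k in 1 2; do python3 -m creep '{"offset":[[0.0005,-0.0005,0.002],[0.0005,-0.0005,0.004],[0.0005,-0.0005,0.004]],"rotation":[[0,0,0],[0,0,0],[0,0,0]],"gripper":[1,1,1]}' >/dev/null; python3 p.py;done
```

```text
t 28.1 lid xy mm [-1.8  5.4] seat-rim0 mm 3.1 yaw [1.7988e+02 1.2000e-01 1.5580e+02] F lid [-1.84 -1.2  10.86 -0.44  0.42 -0.04] w 0.191
t 28.68 lid xy mm [-1.8  5.4] seat-rim0 mm 1.5 yaw [1.7985e+02 1.6000e-01 1.5580e+02] F lid [-2.08 -1.1  12.16 -0.46  0.46 -0.02] w 0.189
```

```bash
for k in 1 2; do python3 -m creep '{"offset":[[0,0,0.002],[0,0,0.003],[0,0,0.003]],"rotation":[[0,0,0],[0,0,0],[0,0,0]],"gripper":[1,1,1]}' >/dev/null; python3 p.py;done
```

```text
t 29.25 lid xy mm [-1.7  5.5] seat-rim0 mm 0.2 yaw [1.7984e+02 1.6000e-01 1.5580e+02] F lid [-1.91 -1.08 13.1  -0.5   0.51 -0.  ] w 0.182
t 29.82 lid xy mm [-1.6  5.5] seat-rim0 mm -1.1 yaw [179.83   0.18 155.8 ] F lid [-2.25 -1.66 13.92 -0.53  0.55 -0.04] w 0.184
```

```bash
for k in 1 2; do python3 -m creep '{"offset":[[0,0,0.002],[0,0,0.003],[0,0,0.003]],"rotation":[[0,0,0],[0,0,0],[0,0,0]],"gripper":[1,1,1]}' >/dev/null; python3 p.py;done
```

```text
t 30.4 lid xy mm [-1.3  5.3] seat-rim0 mm -3.7 yaw [179.86   0.19 155.78] F lid [ 0.34 -0.4   8.82 -0.27  0.2  -0.02] w 0.183
t 30.98 lid xy mm [-1.3  5.2] seat-rim0 mm -5.0 yaw [179.86   0.19 155.78] F lid [ 0.28 -0.8  10.04 -0.38  0.24 -0.04] w 0.186
```

A clear drop (15 → 9 N). Pressing on a little to check for a second snap and to seat it on the seals.

```bash
for k in 1 2 3; do python3 -m creep '{"offset":[[0,0,0.002],[0,0,0.004],[0,0,0.004]],"rotation":[[0,0,0],[0,0,0],[0,0,0]],"gripper":[1,1,1]}' >/dev/null; python3 p.py;done
```

```text
t 31.55 lid xy mm [-1.3  5.3] seat-rim0 mm -6.6 yaw [179.85   0.19 155.78] F lid [-5.400e-01 -1.620e+00  1.209e+01 -4.300e-01  3.300e-01  1.000e-02] w 0.19
t 32.12 lid xy mm [-1.3  5.3] seat-rim0 mm -8.3 yaw [179.85   0.19 155.79] F lid [-0.3  -1.78 13.51 -0.53  0.47 -0.  ] w 0.189
t 32.7 lid xy mm [-1.3  5.3] seat-rim0 mm -10.0 yaw [179.84   0.2  155.79] F lid [-1.49 -1.87 15.46 -0.63  0.54 -0.02] w 0.186
```

```bash
for k in 1 2; do python3 -m creep '{"offset":[[0,0,0.002],[0,0,0.004],[0,0,0.004]],"rotation":[[0,0,0],[0,0,0],[0,0,0]],"gripper":[1,1,1]}' >/dev/null; python3 p.py;done
```

```text
t 33.27 lid xy mm [-1.3  5.3] seat-rim0 mm -11.6 yaw [179.84   0.2  155.78] F lid [-1.72 -2.08 16.88 -0.7   0.6  -0.02] w 0.189
t 33.85 lid xy mm [-1.3  5.3] seat-rim0 mm -13.3 yaw [179.83   0.2  155.79] F lid [-2.98 -1.98 18.82 -0.8   0.73 -0.02] w 0.185
```

```bash
python3 -m creep '{"offset":[[0,0,-0.006],[0,0,-0.012],[0,0,-0.018],[0,0,-0.024],[0,0,-0.026],[0,0,-0.026]],"rotation":[[0,0,0],[0,0,0],[0,0,0],[0,0,0],[0,0,0],[0,0,0]],"gripper":[1,1,1,1,1,1]}' >/dev/null; python3 p.py; for k in 1 2; do python3 -m creep '{"offset":[[0,0,-0.003],[0,0,-0.003]],"rotation":[[0,0,0],[0,0,0]],"gripper":[1,1]}' >/dev/null; python3 p.py;done
```

```text
t 34.8 lid xy mm [-1.4  5.3] seat-rim0 mm -2.4 yaw [179.87   0.18 155.78] F lid [ 0.56 -0.57  7.37 -0.21  0.1   0.01] w 0.186
t 35.25 lid xy mm [-1.4  5.2] seat-rim0 mm -1.2 yaw [179.87   0.18 155.78] F lid [ 1.04  0.29  6.26 -0.14  0.03 -0.01] w 0.191
t 35.7 lid xy mm [-1.4  5.3] seat-rim0 mm -0.0 yaw [179.88   0.18 155.79] F lid [ 2.13  0.35  5.22  0.01 -0.22 -0.02] w 0.189
```

```bash
for k in 1 2 3; do python3 -m creep '{"offset":[[0,0,-0.002],[0,0,-0.002]],"rotation":[[0,0,0],[0,0,0]],"gripper":[1,1]}' >/dev/null; python3 p.py;done
```

```text
t 36.15 lid xy mm [-2.6  4.7] seat-rim0 mm 0.1 yaw [1.7998e+02 3.0000e-02 1.5580e+02] F lid [ 2.4   0.93  2.07  0.21 -0.38 -0.01] w 0.187
t 36.6 lid xy mm [-3.7  4.1] seat-rim0 mm 0.8 yaw [-1.7994e+02 -1.0000e-01  1.5582e+02] F lid [ 0.05 -0.16  0.44  0.08 -0.05  0.  ] w 0.185Traceback (most recent call last):
  File "p.py", line 4, in <module>
    for i in range(4): robot.snapshot('top');q=robot.read_state();F.append(np.r_[R@q["force"][:2],q["force"][2],R@q["ft_torque"][:2],q["ft_torque"][2]])
                       ~~~~~~~~~~~~~~^^^^^^^
ValueError: 200 camera calls are used up
```

Camera calls are used up, so I'm continuing on forces only. Force fell to about zero with the seat 0.8 mm above the rim, which is consistent with home. Checking the small upward pull.

```bash
sed -i "s/for i in range(4): robot.snapshot('top');/for i in range(1): /" p.py; python3 p.py
```

```text
t 37.0 lid xy mm [-3.7  4. ] seat-rim0 mm 1.5 yaw [-1.7992e+02 -1.0000e-01  1.5582e+02] F lid [-1.61  1.32 -4.57  0.02  0.05 -0.02] w 0.185
```

The hooks hold against an upward pull with no tilting moment, so both sides are latched. I'll relax the pull, then let go.

```bash
python3 -m creep '{"offset":[[0,0,0.003],[0,0,0.003],[0,0,0.003]],"rotation":[[0,0,0],[0,0,0],[0,0,0]],"gripper":[1,1,1]}' >/dev/null; python3 p.py;  python3 -m creep '{"offset":[[0,0,0],[0,0,0],[0,0,0],[0,0,0],[0,0,0],[0,0,0]],"rotation":[[0,0,0],[0,0,0],[0,0,0],[0,0,0],[0,0,0],[0,0,0]],"gripper":[0.5,0,0,0,0,0]}' 20; python3 p.py
```

```text
t 37.38 lid xy mm [-2.7  4.4] seat-rim0 mm 1.1 yaw [1.7999e+02 2.0000e-02 1.5579e+02] F lid [-0.68 -0.79 -0.01 -0.08  0.18  0.03] w 0.188
clock: 38.12
eef_pos: [0.5694, 0.1692, 0.114]
orientation: [-3.142, -0.0, 2.719]
force: [0.3, -0.6, 0.1]
gripper_width: 0.997
finger_force: 0.0
t 38.12 lid xy mm [-2.9  4.4] seat-rim0 mm 0.7 yaw [-180.    -0.   155.8] F lid [ 0.53 -0.44  0.12  0.01  0.01  0.05] w 0.997
```

```bash
python3 -m creep '{"offset":[[0,0,-0.04],[0,0,-0.1],[0,0,-0.18],[0,0,-0.24],[0,0,-0.24],[0,0,-0.24]],"rotation":[[0,0,0],[0,0,0],[0,0,0],[0,0,0],[0,0,0],[0,0,0]],"gripper":[0,0,0,0,0,0]}' && python3 -c "
from plant import robot
print(robot.finish_job())"
```

```text
clock: 38.88
eef_pos: [0.5687, 0.1691, 0.2331]
orientation: [-3.14, -0.001, 2.719]
force: [-0.4, -0.1, 0.6]
gripper_width: 1.003
finger_force: 0.0
the job is handed in; nothing more can be done
None
```

The blue lid is on the tub, released, and the job is handed in at about 39 s; by force readings alone, with no final picture, both clips snapped (15 N, then a drop), pressing peaked near 20 N, and a light upward pull held without tilting.

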